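# Slip the last packing plate under the bench grinder's foot

### The job

The bench grinder is wedged up just clear of its yellow slotted packing plates, and only its front foot nearest the robot is still without one. With the fingertips, push the loose yellow plate along the bench, open end of its slot first, under that foot until the foot's bolt is at the bottom of the slot and the plate sits square to the grinder like the one beside it. Slide it flat on the bench all the way, neither lifting nor tipping it, and do not lean on the grinder or shift the fitted plate or anything else on the bench.

Things in the scene. Friction and masses are not known exactly. Their poses are not given: they have to be found in the camera images.
- packer: loose yellow plastic horseshoe plate, 140 x 100 x 16 mm, 0.13 to 0.27 kg, flat on the bench in front of the bare foot (plate's open end 40 to 130 mm short of it, up to 50 mm to a side, up to 30 degrees off square). Origin: centre of underside; own +x along its length to the slot's open end, z up. Straight closed rear edge at x=-70 mm, long sides at y=+/-50 mm, straight from x=-70 to +52 mm
- slot_end (a point): middle of the flat closed end of the loose plate's slot, at half thickness: the plate's (0, 0, 8) mm. The slot is 28 mm wide, on the plate's centre line (y=0), from here to its open end at x=+70 mm; the prongs on either side are 36 mm wide with round tips of 18 mm radius
- grinder: teal bench grinder with two 150 mm wheels, fixed, 340 mm long, 0.3 m tall. Origin: at bench height under the middle of its base. Own -x is its front (switch, tool rests), facing the robot's left; own y runs along its spindle, away from the robot. Base 180 (x) by 200 (y) mm. Tool rests reach x=-107 mm at 160 mm height; wheel guards 88 mm round the spindle, 170 mm high
- foot_bolt (a point): axis, at bench height, of the 14 mm bolt of the bare front foot (front foot nearer the robot): the grinder's (-108,-75,0) mm. Bolt reaches from the bench to 50 mm height. Foot 50 mm wide, round end at the grinder's x=-133 mm, underside 20 mm above the bench: 4 mm headroom over a plate. The plate goes in along the grinder's +x; home, the bolt axis is 7 mm from slot_end
- packer_in: an identical yellow plate already in place, loose on the bench, under the other front foot (150 mm farther along the grinder's y); same origin and axes. Leave it
- spanner: steel spanner, 180 mm long, lying on the bench to the robot's left of the work; origin under its middle. Leave it
- bottle: white squeeze bottle with blue cap and bent spout, 62 mm across, 180 mm tall, origin centre of its underside. Leave it
- tin: flat round black tin of pins with a steel top, 74 mm across, 36 mm tall, origin centre of its underside. Leave it
- jar: amber glass jar with a steel lid, 60 mm across, 75 mm tall, origin centre of its underside. Leave it
- hammer: hammer, 260 mm long, lying at the left of the bench; origin under its middle. Leave it
Not all that is in view belongs to the job. What is shaped like the packer but brown or purple is not meant.

How it is judged:
At the end, for the whole second after the job is handed in: The loose plate lies flat and still on the bench under the bare front foot, the bolt in its slot and within 6 mm of touching the slot's end, the plate within 8 degrees of square to the grinder, and the fitted plate beside it within 15 mm of where it was (x of foot_bolt in the frame of packer between 0.003 and 0.013 m and y of foot_bolt in the frame of packer between -0.01 and 0.01 m and angle between the x axis of packer and the x axis of grinder, either way round below 0.14 rad and height (world z) of packer below 0.004 m and angle between packer's own z axis and vertical below 0.03 rad and linear speed of packer below 0.01 m/s and distance of packer_in from where it was at the start of the episode below 0.015 m).
It fails at once if the packing plate is lifted more than 8 mm off the bench or tipped more than 6 degrees (height (world z) of packer above 0.008 m or angle between packer's own z axis and vertical above 0.1 rad).
It fails at once if the robot presses on the grinder with more than 15 N (contact force between any of the arm, the fingers and grinder above 15 N).
It fails at once if the fitted plate is shifted more than 15 mm (distance of packer_in from where it was at the start of the episode above 0.015 m).
It fails at once if something else on the bench is shifted more than 20 mm (distance of any of spanner, bottle, tin, jar, hammer from where it was at the start of the episode above 0.02 m).
It also fails if it takes over 72 s, if anything falls off the work surface, if the arm or the gripper's body presses on something with over 40 N, if the wrist force passes 120 N, or if a joint passes its speed limit or range.

### The arm

A 7-joint arm with a two-finger parallel gripper is mounted at the origin on the work surface. World frame = base frame: x ahead of the robot, y to its left, z up, the work surface at z = 0. Lengths are in m, angles in rad, forces in N, time in s.
With the tool pointing down it reaches from about 0.35 to 0.9 m from the base axis. Payload 19.9 kg.
Tool frame: the origin (TCP) lies between the finger pads; the fingertips stand 19 mm ahead of it and the grasp point (between the pads) is the TCP; z points along the fingers, y is the line along which they close (so a half turn about z gives the same grasp; the last joint's range is limited). The gripper opens to 94 mm and grips with 3 to 60 N. Pads are 16 mm wide; open, the fingers measure 119 mm over their backs; the gripper's body (75 mm by 177 mm) begins 78 mm behind the grasp point.
Start: joints at [1.19, 0.417, -0.01, 1.614, 0.005, 1.111, -0.053], TCP at [0.208, -0.589, 0.224] pointing down, gripper open.
Joint ranges: [-2.81, 2.81], [-0.39, 2.02], [-1.27, 1.25], [0.06, 2.57], [-1.19, 4.33], [0.19, 2], [-2.82, 2.82]. Speed limits (rad/s): [1.89, 1.89, 2.39, 2.39, 3.01, 3.01, 3.01].

### API

Orientations are given as a 3x3 rotation matrix whose columns are the frame's x, y, z axes.
In Python, from rig import robot gives the robot as it stands. Calls block until the motion is done:
- robot.move_ptp(position, orientation): joint-space move of the TCP to a pose.
- robot.move_linear(position, velocity=0.15, frame=None, threshold=None): straight line of the TCP; frame=None keeps the orientation; velocity is the mean speed in m/s. With threshold (N) it stops when the force on the tool has changed by that much, and returns True; else False.
- robot.goto_joints(angles): joint-space move.
- robot.gripper_to(opening): finger opening in m; the grip force is fixed at half the most; returns when the fingers have stopped.
- robot.pause(seconds).
- robot.ik(position, orientation): joint angles nearest the present ones, or None.
- robot.get_state(): the state.
- robot.grab_frame(name): name is "side" or "top" or "wrist"; returns the picture (400x640x3 uint8, red, green, blue); there is no depth.
- robot.camera_info(name): a dict with "fx", "fy", "cx", "cy" (pixels), "rvec" (rotation vector, rad) and "tvec" (3), from world to camera coordinates, as OpenCV has them. Camera axes: x right, y down, z forward; pixel columns grow to the right and rows downward; lengths in m; the calibration is good to about 2 mm. A picture is of the moment at which its call begins: read the wrist's pose just before it. camera_info takes no time and is no camera call; for the wrist camera it gives the pose at the moment of the call.
A pose or a line that the arm cannot do raises robot.PlanningError and nothing moves.
- robot.sign_off(): hands the job in; it is judged then, once.
The state is a dict: "time": time; "qpos": joint angles; "joint_vel": joint speeds; "effort": joint torques, N m; "ee_pos": TCP position; "tool_rot": TCP orientation; "force": force on the tool from outside, world axes, zero at the start; "moment": the same for the moment, N m; "opening": finger opening in m; "grasp_force": force on a finger pad.
Only numpy, scipy, OpenCV 4.12 (cv2) and the standard library are available. Lean on these libraries where they do the work, as an engineer would, in place of code of your own. Each camera call takes 0.05 s, during which the arm holds its last target. There are 200 camera calls.

## Working session

There is one attempt and no reset: what is moved stays moved. The work goes in short steps, each a Python script; the robot and the scene stay as the last script left them, time stands still between calls to the robot, and variables do not carry over. Pictures are saved under pics/ and viewed, at most 10 in all, crops included, and the job is handed in when it is done.

```bash
mkdir -p pics; ls
python3 - <<'E'
from rig import robot
import cv2
for n in ("top","side"):
    im=robot.grab_frame(n); cv2.imwrite(f"pics/{n}0.png",im[:,:,::-1])
    print(n,robot.camera_info(n))
print(robot.get_state()["time"])
E
```

```text
pics
top {'fx': 404.0657846510426, 'fy': 404.0657846510426, 'cx': 318.08516444096557, 'cy': 197.26450192188818, 'rvec': array([ 2.19101049, -2.15238103,  0.08318864]), 'tvec': array([0.06561997, 0.55817683, 1.2676987 ])}
side {'fx': 470.34312915685945, 'fy': 470.34312915685945, 'cx': 326.33068157983547, 'cy': 197.34376164493236, 'rvec': array([ 1.56642973,  2.11447369, -0.73012367]), 'tvec': array([ 0.0660603 , -0.37059121,  1.70235125])}
0.1
```

View pics/top0.png

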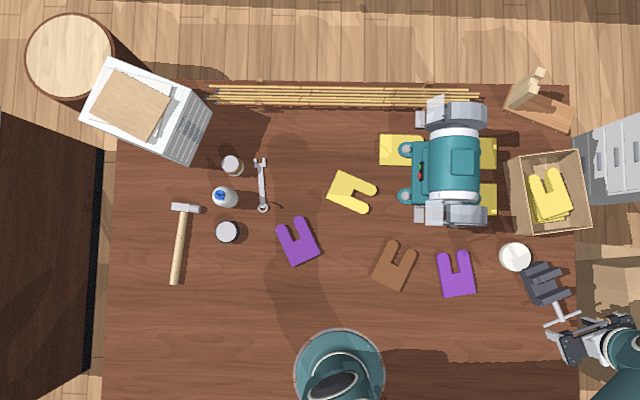

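View pics/side0.png

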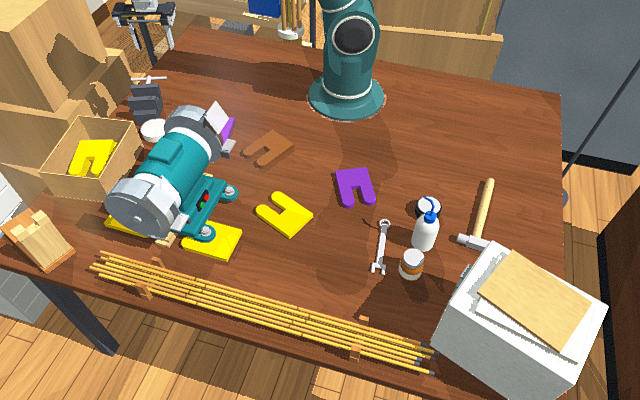

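The top view shows the loose plate at about (352,192), open end to the right. The bare foot is at about (405,197) and the fitted plate at (400,150). The side view shows the loose plate at (285,213) and the bare foot's bolt near (229,190).

```bash
cat > h.py <<'E'
import numpy as np, cv2
from rig import robot
def cam(n):
    c=robot.camera_info(n); K=np.array([[c["fx"],0,c["cx"]],[0,c["fy"],c["cy"]],[0,0,1.]])
    return K,cv2.Rodrigues(c["rvec"])[0],c["tvec"]
def ray(n,uv):
    K,R,t=cam(n); d=np.c_[np.atleast_2d(uv),np.ones(len(np.atleast_2d(uv)))]@np.linalg.inv(K).T@R
    return -R.T@t,d
def plane(n,uv,z):
    o,d=ray(n,uv); return o+d*((z-o[2])/d[:,2])[:,None]
def tri(a,b):  # nearest point of top ray, side ray
    (o1,d1),(o2,d2)=ray("top",a),ray("side",b)
    s=np.linalg.lstsq(np.c_[d1[0],-d2[0]],o2-o1,rcond=None)[0]
    p,q=o1+s[0]*d1[0],o2+s[1]*d2[0]; return (p+q)/2,np.linalg.norm(p-q)
def yellow(im):
    h=cv2.cvtColor(im,cv2.COLOR_RGB2HSV); return cv2.inRange(h,(20,90,110),(34,255,255))
E
python3 - <<'E'
from h import *
a=cv2.imread("pics/top0.png"); b=cv2.imread("pics/side0.png")
m=yellow(a[:,:,::-1].copy())
c=[k for k in cv2.findContours(m,cv2.RETR_EXTERNAL,cv2.CHAIN_APPROX_NONE)[0] if cv2.contourArea(k)>200]
for k in c:
    p=plane("top",k[:,0].astype(float),.016)[:,:2].astype(np.float32)
    print(k[:,0].mean(0).round(),cv2.contourArea(k),cv2.minAreaRect(p))
t=cv2.resize(a[125:225,320:440],None,fx=6,fy=6,interpolation=cv2.INTER_CUBIC)[:600,:720]
s=cv2.resize(b[165:265,180:320],None,fx=5.5,fy=5.5,interpolation=cv2.INTER_CUBIC)
cv2.imwrite("pics/t1.png",t);cv2.imwrite("pics/s1.png",s)
E
```

```text
[489. 198.] 422.0 ((0.5634483098983765, -0.4659596383571625), (0.05735370144248009, 0.09991863369941711), 88.85585021972656)
[352. 192.] 1139.0 ((0.5766452550888062, -0.03200659155845642), (0.14265066385269165, 0.10278621315956116), 66.9439926147461)
[547. 196.] 1823.5 ((0.5787164568901062, -0.6629881858825684), (0.1700899749994278, 0.1389956772327423), 8.453022956848145)
[488. 153.] 479.5 ((0.7112845182418823, -0.4701039493083954), (0.05497070029377937, 0.10436934977769852), 88.85586547851562)
[398. 148.] 824.5 ((0.7179450392723083, -0.19086961448192596), (0.10259230434894562, 0.14293606579303741), 0.29215097427368164)
```

View pics/t1.png

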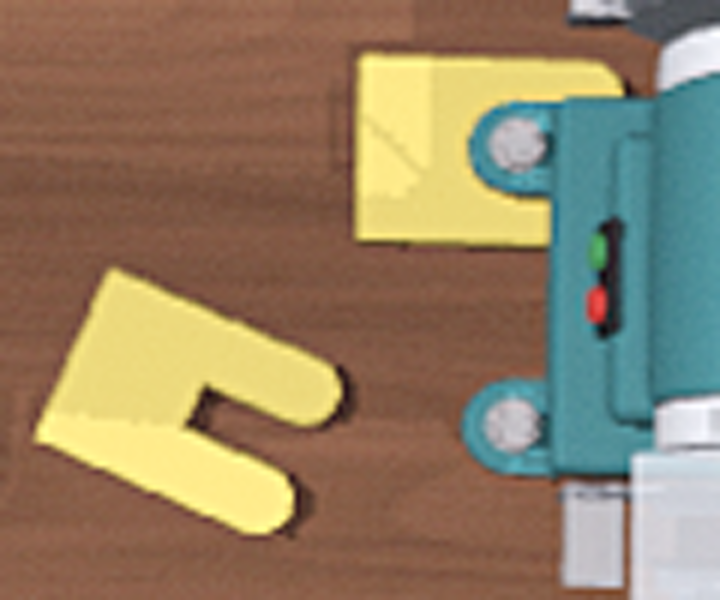

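View pics/s1.png

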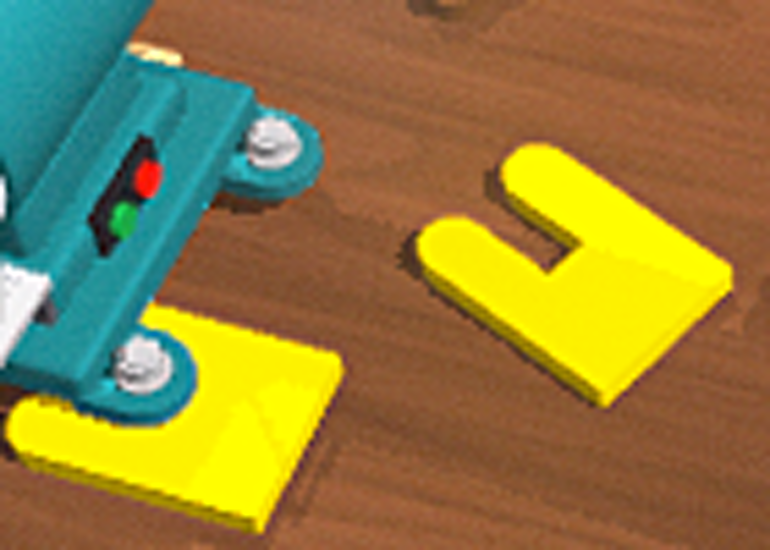

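The top crop shows the bare foot's bolt at (514,425), the far bolt at (518,144), and the plate turned about 23° with its prongs toward the robot. The side crop has the same bolts at (273,138) and (140,362).

Run:
```python
from h import *
f=lambda p,o,s:(np.array(p)+.5)/s-.5+np.array(o)
B=[tri(f(a,(320,125),6),f(b,(180,165),5.5)) for a,b in [((514,425),(273,138)),((518,144),(140,362))]]
print(B); d=B[1][0]-B[0][0]; print(np.linalg.norm(d[:2]),"grinder +x deg",np.degrees(np.arctan2(d[1],d[0]))-90)
for z in(.045,.05):print(plane("top",np.array([f((514,425),(320,125),6),f((518,144),(320,125),6)]),z))
# side camera plate
b=cv2.imread("pics/side0.png"); m=yellow(b[:,:,::-1].copy())
for k in cv2.findContours(m,cv2.RETR_EXTERNAL,cv2.CHAIN_APPROX_NONE)[0]:
    if cv2.contourArea(k)>300: print(k[:,0].mean(0),cv2.minAreaRect(plane("side",k[:,0].astype(float),.012)[:,:2].astype(np.float32)))
# slot end from top crop
sl=plane("top",np.array([f((196,404),(320,125),6)]),.008);print("slot",sl)
s=robot.get_state();print(s["tool_rot"].round(3))
for g in ([0.6,0.0],[0.55,-.1],[.57,.06]):
  for a in(0,90,-90,180,-113,67):
    c,t=np.cos(np.radians(a)),np.sin(np.radians(a))
    # tool y at angle a
    R=np.array([[t,c,0],[-c,t,0],[0,0,-1.]]); q=robot.ik(np.r_[g,.03],R); print(g,a,np.linalg.det(R).round(),None if q is None else np.round(q,2))
```

```text
[(array([ 0.56513099, -0.1965803 ,  0.04311551]), np.float64(0.004714740215448264)), (array([ 0.71519954, -0.19987943,  0.04195241]), np.float64(0.002947318336876356))]
0.15010480406353788 grinder +x deg -91.2593942702617
[[ 0.56573123 -0.19848112  0.045     ]
 [ 0.71509798 -0.20067352  0.045     ]]
[[ 0.5652531  -0.19745771  0.05      ]
 [ 0.71403044 -0.19964146  0.05      ]]
[535.57874016 298.81102362] ((0.6361050605773926, 0.6726586818695068), (0.22664344310760498, 0.17486922442913055), 62.92412185668945)
[212.61271676 240.36416185] ((0.7171750068664551, -0.18680104613304138), (0.1484176069498062, 0.10940808802843094), 89.39434814453125)
[ 41.23369565 237.97282609] ((0.8534271121025085, -0.6206899285316467), (0.17340511083602905, 0.09187592566013336), 65.02870178222656)
[282.14649682 212.6433121 ] ((0.576257050037384, -0.026955991983413696), (0.14971111714839935, 0.10925501585006714), 67.08314514160156)
[ 92.87037037 158.62962963] ((0.5509052872657776, -0.6695788502693176), (0.16902762651443481, 0.1263856291770935), 19.004106521606445)
[17.3442623  10.46721311] ((-0.06829936802387238, -1.468717336654663), (0.23517416417598724, 0.19726786017417908), 18.232616424560547)
slot [[ 0.577695   -0.03467102  0.008     ]]
[[ 0.943  0.332 -0.   ]
 [ 0.332 -0.943  0.001]
 [-0.    -0.001 -1.   ]]Traceback (most recent call last):
  File "<stdin>", line 17, in <module>
  File "scipy/spatial/transform/_rotation.pyx", line 1143, in scipy.spatial.transform._rotation.Rotation.from_matrix
ValueError: Non-positive determinant (left-handed or null coordinate frame) in rotation matrix 0: [[ 0.  1.  0.]
 [-1.  0.  0.]
 [ 0.  0. -1.]].
```

```bash
cat >> h.py <<'E'
BOLT=np.array([.5655,-.198]); GA=np.radians(-90.8)
gx=np.array([np.cos(GA),np.sin(GA)]); gy=np.array([-gx[1],gx[0]])
HOME=BOLT-.007*gx
def G(x,y): return HOME+x*gx+y*gy        # point in frame of the home plate
def Rt(a):  # tool down, tool y at angle a
    c,t=np.cos(a),np.sin(a); return np.array([[-t,c,0],[c,t,0],[0,0,-1.]])
def look(name=None):
    im=robot.grab_frame("top")
    if name: cv2.imwrite(name,im[:,:,::-1])
    for k in cv2.findContours(yellow(im),cv2.RETR_EXTERNAL,cv2.CHAIN_APPROX_NONE)[0]:
        if cv2.contourArea(k)<300: continue
        c,(w,h),a=cv2.minAreaRect(plane("top",k[:,0].astype(float),.016)[:,:2].astype(np.float32))
        d=np.array(c)-HOME; print("plate c",np.round(c,4),"in home frame",np.round([d@gx,d@gy],4),"size",round(w,4),round(h,4),"ang",round(a+.8,1))
E
python3 - <<'E'
from h import *
P0=G(-.155,.105); P0[1]=-.0345; print(P0)
for a in (GA,GA+np.pi):
  for p in ([P0[0],P0[1],.4],[P0[0],P0[1],.024],[.48,-.03,.024]):
    q=robot.ik(p,Rt(a)); print(np.degrees(a),p,None if q is None else np.round(q,2))
  for p in ([.57,.06,.024],[.566,-.11,.024]):
    q=robot.ik(p,Rt(a+np.pi/2)); print("rear",np.degrees(a)+90,None if q is None else np.round(q,2))
E
```

```text
[ 0.67275164 -0.0345    ]
-90.8 [np.float64(0.6727516382359184), np.float64(-0.0345), 0.4] [ 0.29  0.45 -0.45  1.21  0.19  1.52 -1.71]
-90.8 [np.float64(0.6727516382359184), np.float64(-0.0345), 0.024] [ 0.16  0.74 -0.22  1.6   0.2   0.82 -1.73]
-90.8 [0.48, -0.03, 0.024] [ 0.26  0.49 -0.31  2.1   0.27  0.59 -1.82]
rear -0.7999999999999972 [ 0.27  0.66 -0.56  1.86  0.5   0.76 -0.58]
rear -0.7999999999999972 [ 0.56  0.67 -0.56  1.85  0.49  0.76 -0.27]
89.2 [np.float64(0.6727516382359184), np.float64(-0.0345), 0.4] [ 0.47  0.51 -0.76  1.2   0.34  1.56  1.33]
89.2 [np.float64(0.6727516382359184), np.float64(-0.0345), 0.024] [ 0.51  0.87 -0.76  1.59  0.69  0.97  1.08]
89.2 [0.48, -0.03, 0.024] [ 0.52  0.56 -0.63  2.09  0.54  0.66  1.09]
rear 179.2 [ 0.62  0.92 -1.09  1.85  0.97  1.02  2.23]
rear 179.2 [-0.61  0.94  1.08  1.89 -1.02  0.99 -2.21]
```

Run:
```python
from h import *
x,y=.672,-.0345; R=Rt(GA)
robot.move_linear([.208,-.589,.44],velocity=.25)
robot.gripper_to(.06)
robot.move_ptp([x,y,.40],R)
robot.move_ptp([x,y,.06],R); robot.move_linear([x,y,.024])
print(robot.get_state()["time"],robot.get_state()["force"].round(1))
robot.move_linear([.617,y,.024],velocity=.06)
print(robot.get_state()["ee_pos"],robot.get_state()["force"].round(1))
robot.move_linear([.632,y,.024]); robot.move_linear([.632,y,.20],velocity=.3)
robot.move_ptp([.43,-.02,.22],R); print(robot.get_state()["time"])
look("pics/t2.png")
```

```text
6.05 [-0.1 -0.3  0.4]
[ 0.61701818 -0.03459473  0.02385476] [-0.6 -0.2  0. ]
8.925
plate c [ 0.5619 -0.4659] in home frame [2.75e-01 1.00e-04] size 0.0574 0.1031 ang 89.7
plate c [ 0.5466 -0.043 ] in home frame [-0.1477 -0.021 ] size 0.1433 0.1027 ang 77.6
plate c [ 0.5787 -0.663 ] in home frame [0.4718 0.0197] size 0.1701 0.139 ang 9.3
plate c [ 0.7113 -0.4701] in home frame [0.277  0.1496] size 0.055 0.1044 ang 89.7
plate c [ 0.7182 -0.1908] in home frame [-0.0023  0.1525] size 0.1022 0.1439 ang 1.7
```

View pics/t2.png

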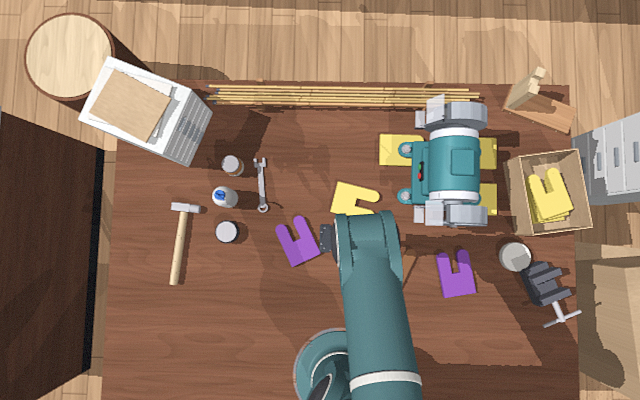

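The plate is now about 12° off square and 21 mm toward the robot. Next I make a line push from the near side, which squares it and recentres it.

Run:
```python
from h import *
R=Rt(GA); e=G(-.141,-.058); y=e[1]; print(e)
robot.gripper_to(.07)
robot.move_ptp([.462,y,.06],R); robot.move_linear([.462,y,.024])
robot.move_linear([*e,.024],velocity=.05)
print(robot.get_state()["ee_pos"],robot.get_state()["force"].round(1))
robot.move_linear([.49,y,.024]); robot.move_linear([.45,y,.20],velocity=.3)
robot.move_ptp([.42,.08,.22],R); print(robot.get_state()["time"])
look("pics/t3.png")
```

```text
[ 0.50957206 -0.04920462]
[ 0.5096303  -0.04911918  0.02401809] [-1.1 -0.4 -0.4]
13.2
plate c [ 0.5619 -0.4659] in home frame [2.75e-01 1.00e-04] size 0.0574 0.1031 ang 89.7
plate c [ 0.5709 -0.0305] in home frame [-0.1606  0.0031] size 0.1429 0.1038 ang 89.5
plate c [ 0.5794 -0.6622] in home frame [0.4709 0.0204] size 0.1717 0.1392 ang 9.9
plate c [ 0.7113 -0.4701] in home frame [0.277  0.1496] size 0.055 0.1044 ang 89.7
plate c [ 0.7182 -0.1908] in home frame [-0.0023  0.1525] size 0.1022 0.1439 ang 1.7
```

Run:
```python
from h import *
R=Rt(GA+np.pi/2); l=.0015
robot.gripper_to(.06)
robot.move_ptp([*G(-.265,l),.08],R); robot.move_linear([*G(-.265,l),.024])
print(robot.move_linear([*G(-.079-.045,l),.024],velocity=.05,threshold=10))
print(robot.get_state()["ee_pos"],robot.get_state()["force"].round(1))
robot.move_linear([*G(-.15,l),.024]); robot.move_linear([*G(-.2,l),.20],velocity=.3)
robot.move_ptp([.42,.12,.22],R); print(robot.get_state()["time"])
look("pics/t4.png")
im=cv2.imread("pics/t4.png"); cv2.imwrite("pics/t4c.png",cv2.resize(im[125:225,320:440],None,fx=6,fy=6,interpolation=cv2.INTER_CUBIC))
```

```text
False
[ 0.56884232 -0.06697866  0.02401741] [-0.2  0.3  0.8]
20.1833
plate c [ 0.5619 -0.4659] in home frame [2.75e-01 1.00e-04] size 0.0574 0.1031 ang 89.7
plate c [ 0.5691 -0.146 ] in home frame [-0.0451  0.0029] size 0.1035 0.1416 ang 1.3
plate c [ 0.5787 -0.663 ] in home frame [0.4718 0.0197] size 0.1701 0.139 ang 9.3
plate c [ 0.7113 -0.4701] in home frame [0.277  0.1496] size 0.055 0.1044 ang 89.7
plate c [ 0.7182 -0.1908] in home frame [-0.0023  0.1525] size 0.1022 0.1439 ang 1.7
```

View pics/t4c.png

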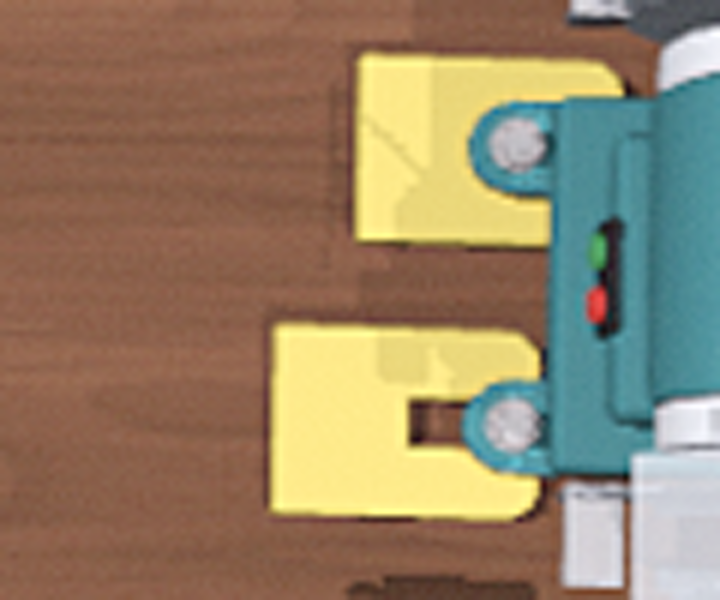

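The crop shows the slot (row 422) lined up with the bolt (row 425), and the rear edge at column 271, about 44 mm short of home. Next is the final slow push, stopping on contact.

Run:
```python
from h import *
R=Rt(GA+np.pi/2); l=.0015
robot.move_ptp([*G(-.17,l),.08],R); robot.move_linear([*G(-.17,l),.024]); robot.move_linear([*G(-.135,l),.024])
print(robot.move_linear([*G(-.076,l),.024],velocity=.03,threshold=5))
s=robot.get_state();d=s["ee_pos"][:2]-HOME;print(d@gx,d@gy,s["force"].round(1))
robot.move_linear([*G(-.12,l),.024]); robot.move_linear([*G(-.17,l),.20],velocity=.3)
robot.move_ptp([.42,.12,.22],R); print(robot.get_state()["time"])
look("pics/t5.png")
im=cv2.imread("pics/t5.png"); cv2.imwrite("pics/t5c.png",cv2.resize(im[125:225,320:440],None,fx=6,fy=6,interpolation=cv2.INTER_CUBIC))
im=robot.grab_frame("side")[:,:,::-1]; cv2.imwrite("pics/s5c.png",cv2.resize(im[165:265,180:320],None,fx=5.5,fy=5.5,interpolation=cv2.INTER_CUBIC))
```

```text
True
-0.07819895395966289 0.001389439129195681 [1.3 1.8 1.6]
25.8833
plate c [ 0.562  -0.4659] in home frame [2.75e-01 2.00e-04] size 0.0574 0.1029 ang 89.7
plate c [ 0.5693 -0.1858] in home frame [-0.0053  0.0037] size 0.1034 0.1313 ang 1.1
plate c [ 0.5794 -0.6622] in home frame [0.4709 0.0204] size 0.1717 0.1392 ang 9.9
plate c [ 0.7113 -0.4701] in home frame [0.277  0.1496] size 0.055 0.1044 ang 89.7
plate c [ 0.7182 -0.1908] in home frame [-0.0023  0.1525] size 0.1022 0.1439 ang 1.7
```

View pics/t5c.png

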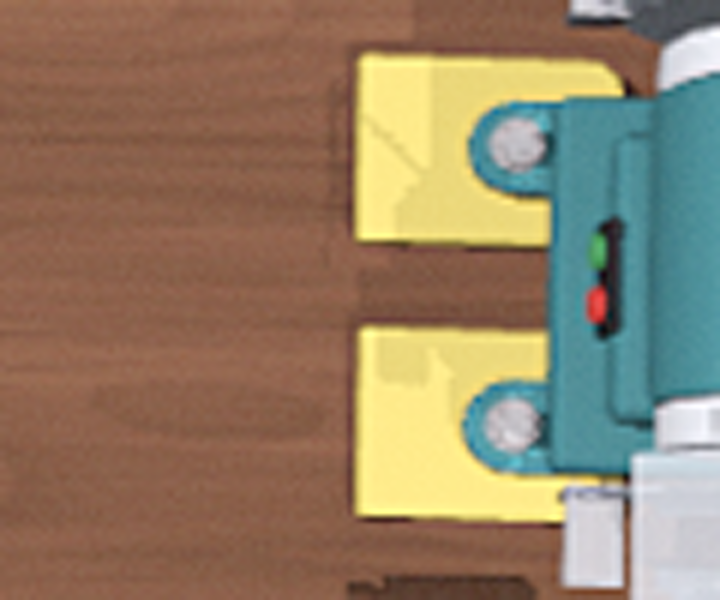

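View pics/s5c.png

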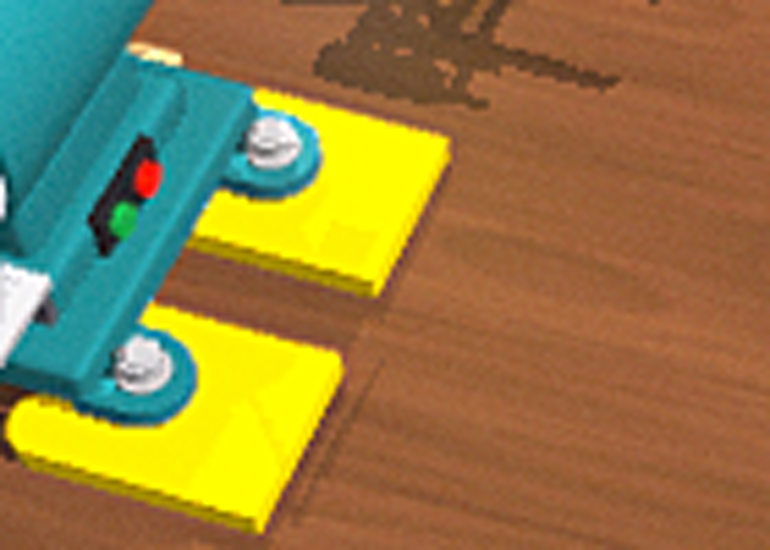

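The push stopped on contact. In both crops the plate lies flat and square, with its rear edge level with the fitted plate's (both at column 357 in the top crop).

```bash
python3 -c "
from rig import robot
print(robot.sign_off())"
```

```text
the job is handed in; nothing more can be done
None
```

I pushed the loose yellow plate flat along the bench under the bare front foot until the push stopped on contact at the bolt's expected position, about 1° off square. I handed it in at about 26 s; the fitted plate hadn't moved, and no pass or fail verdict came back.

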